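# Load the connector magazine in build order and feed the first housing

## Task

The next wire harness takes its connector housings in the order red, yellow, green, blue: move the four from the rail into the tower of the gravity-feed magazine one by one so that they will come out in that order, red lowest, each lying flat. When all four are in, push the feed slide fully in once and let it spring back, so that the red housing waits in the pick-up nest and the other three have come down behind it. Leave the terminal jar where it stands.

Things in the scene. Friction and masses are not known exactly. Their poses are not given: they have to be found in the camera images.
- red_housing: red connector housing, a flat red block with small black cavities in its long sides and a grey bar on top: 32 mm along its x, 50 mm along its y, 16 mm high, 19 to 37 g, the same either way round. Origin: centre of its underside, z up. It starts in any one of the rail's four bays, long side along the rail
- yellow_housing: yellow connector housing, a flat yellow block with small black cavities in its long sides and a grey bar on top: 32 mm along its x, 50 mm along its y, 16 mm high, 19 to 37 g, the same either way round. Origin: centre of its underside, z up. It starts in any one of the rail's four bays, long side along the rail
- green_housing: green connector housing, a flat green block with small black cavities in its long sides and a grey bar on top: 32 mm along its x, 50 mm along its y, 16 mm high, 19 to 37 g, the same either way round. Origin: centre of its underside, z up. It starts in any one of the rail's four bays, long side along the rail
- blue_housing: blue connector housing, a flat blue block with small black cavities in its long sides and a grey bar on top: 32 mm along its x, 50 mm along its y, 16 mm high, 19 to 37 g, the same either way round. Origin: centre of its underside, z up. It starts in any one of the rail's four bays, long side along the rail
- rail: fixed rail the housings start on: aluminium bar 24 mm wide (x), 240 mm long (y), top 30 mm above the bench, on feet 62 mm wide, 8 mm high. Origin on the bench under its middle. Bays at y = -87, -29, 29, 87 mm between thin steel dividers standing 8 mm over the top. Housings overhang the bar 4 mm on each long side, so fingers straddling the bar can go below them
- magazine: fixed grey magazine; origin on the bench under its tower's middle, feed along -y. Tower inside 35 (x) by 53 mm (y), floor z = 10, straight walls to z = 72, mouth flaring 8 mm out to z = 99; stacked undersides: 10, 26, 42, 58. Windows 39 mm wide in its x sides, floor to top, admit fingers gripping across 32 mm. A housing let go level with its underside below 65 slides down; from higher it may tip
- pickup_nest (a point): middle of the pick-up nest's floor, 62 mm from the tower's middle towards the magazine's -y, z = 10 mm: an open tray, inside 35 mm by 59 mm, black walls 9 mm high. The slide pushes the tower's bottom housing out through the gap under the tower's end wall (open below z = 28 mm) into it. Base plate under all: aluminium, 80 mm (x), y = -99 to 128 mm, 10 mm thick
- feed_slide (a joint): travel of the feed slide in m: 0 drawn back (where a spring holds it), 0.070 fully in, along the magazine's -y. The spring needs about 2.5 N at first, 7 N at the end of travel, and brings the slide back by itself in about a second. One full stroke pushes out the bottom housing only; the stack comes down as the slide goes back
- feed_handle (a point): centre of the push face (facing the magazine's +y) of the slide's upright black handle plate, 60 mm above the bench; plate 30 mm wide (x), 8 mm thick (y), from z = 18 to 78 mm. With the slide back this point is at x = 0, y = 115 mm of the magazine. Behind it is nothing but the flat base plate, so closed fingers can come down there and push
- terminal_jar: cream jar with a yellow screw cap, 55 mm in diameter and 70 mm high, loose, standing beside the magazine on its +x side; a bystander. Origin at the centre of its underside
Mind the look-alikes: they are no part of the job. There is more than one size of the green_housing; the one meant has the size given above. There is more than one size of the red_housing; the job needs the larger.

How it is judged:
By the outcome, as a careful person would: the job done as asked, in the order asked, and still so for the second after the job is handed in, with the robot touching nothing.
It also fails if it takes over 120 s, if anything falls off the work surface, if the arm or the gripper's body presses on something with over 40 N, if the wrist force passes 120 N, or if a joint passes its speed limit or range.

## Robot

A 6-joint arm with a two-finger parallel gripper is mounted at the origin on a cart in front of the work surface, level with it; the furniture and walls round the work are solid. World frame = base frame: x ahead of the robot, y to its left, z up, the work surface at z = 0. Lengths are in m, angles in rad, forces in N, time in s.
With the tool pointing down it reaches from about 0.35 to 0.775 m from the base axis. Payload 5.5 kg.
Tool frame: the origin (TCP) lies at the very end of the fingers, on their centre line; the grasp point (between the pads) lies 19 mm behind it; z points along the fingers, y is the line along which they close (so a half turn about z gives the same grasp; the last joint's range is limited). The gripper opens to 85 mm and grips with 20 to 120 N. Pads are 22 mm wide; open, the fingers measure 114 mm over their backs; the gripper's body (76 mm by 85 mm) begins 54 mm behind the grasp point. The pads swing forward as they close: fully open they stand 13 mm farther back than shut.
Start: joints at [-1.418, 0.313, 0.046, 1.304, 0, 1.431], TCP at [0.166, -0.551, 0.231] pointing down, gripper open.
Joint ranges: [-2.76, 2.76], [-0.86, 1.69], [-1.03, 1.26], [-2.2, 2.34], [-1.47, 1.5], [-3.14, 3.14]. Speed limits (rad/s): [2.57, 2.57, 3.14, 3.14, 3.14, 3.14].

## Interface

Orientations are given as a unit quaternion [w, x, y, z].
In Python, from workcell import env, viewer, nets gives the robot as it stands. The module is installed in compiled form; this text tells all that it offers.
- The arm moves only by the shell command python3 -m creep 'ROWS' [OPENING] [FORCE]. ROWS is a JSON list that holds a single list of rows (three levels of brackets), with 1 to 8 rows, each of 6 numbers: dx, dy, dz in fractions of the full range, 1 being 0.8 m, then a rotation vector rx, ry, rz in shares of 90 degrees (1.0 is 90 degrees); each row is the pose to reach, as a shift and turn from the pose commanded when the command began, along the tool's axes at that moment; what a row does not reach only later rows make up. A row lasts 1/8 s, in which the tool goes at most 0.0625 m and 0.188 rad, less where a joint would pass 70% of its speed; a pose out of reach is approached as far as the arm can. OPENING is the finger opening in m, set as the command begins (- or left out keeps the last). The fingers move at their own pace and stop on an object; FORCE is the grip in N (left out, the last holds). Time passes only in rows, so rows that do not move let the fingers close. It prints the time, the measured TCP pose, the force, the opening and the grip force at its end. No shift or turn number may pass 1 either way. Input that does not fit is refused with a message, and nothing moves.
- env.get_state(): the state, without advancing time (a new reading comes with each control period).
- viewer.read_camera(name): name is "scene" or "top" or "wrist"; returns a dict with "image" (420x560x3 uint8, red, green, blue), "K" (3x3 intrinsics, pixels), "R" (3x3) and "t" (3): a world point X has camera coordinates R X + t. Camera axes: x right, y down, z forward; pixel columns grow to the right and rows downward; lengths in m; the calibration is good to about 2 mm. A picture is of the moment at which its call begins. There is no depth.
- env.hand_in(): hands the job in; it is judged then, once.
Trained networks look in a picture, given as the dict that the camera call returned (one of the last four; its "shot" number tells which), for a name from the list of things; names that differ only in an ending like _2 or _b are one class to them, and where a whole thing is asked for, a point or a joint stands for the part that bears it (a point fixed in the world has none). Each returns a list of dicts, best first, with "confidence" (0 to 1); they miss things now and then, are a little off and sometimes report something else, mostly with a low value. They report only what shows in the picture. A call takes as long as a camera call. They do not tell look-alikes from the thing itself.
- nets.outline_of(label, picture): "region" (420x560 bool, what is visible of it) and "box" ([left, top, right, bottom] in pixels, round what is visible of it).
The state is a dict: "clock": time; "joint_pos": joint angles; "qvel": joint speeds; "tau": joint torques, N m; "tcp_pos": TCP position; "orientation": TCP orientation; "wrist_force": force on the tool from outside, world axes, zero at the start; "ft_torque": the same for the moment, N m; "finger_gap": finger opening in m; "grip_force": force on a finger pad.
Only numpy, scipy, OpenCV 4.12 (cv2) and the standard library are available. Lean on these libraries where they do the work, as an engineer would, in place of code of your own. Each camera call takes 0.05 s, during which the arm holds its last target. There are 200 camera calls.

## Working session

There is one attempt and no reset: what is moved stays moved. The work goes in short steps, Python scripts to look and compute and a shell command to move; the robot and the scene stay as the last step left them, time stands still between calls to the robot, and variables do not carry over. Pictures are saved under pics/ and viewed, at most 14 in all, crops included, and the job is handed in when it is done.

```bash
mkdir -p pics; cat > h.py <<'E'
import numpy as np, cv2
from workcell import env, viewer, nets
def shot(n,f):
    p=viewer.read_camera(n); cv2.imwrite('pics/'+f,cv2.cvtColor(p['image'],cv2.COLOR_RGB2BGR)); return p
def ray(p,u,v,z):
    K,R,t=map(np.array,(p['K'],p['R'],p['t'])); c=-R.T@t; d=R.T@np.linalg.inv(K)@np.array([u,v,1.]); return c+d*(z-c[2])/d[2]
def proj(p,X):
    q=np.array(p['R'])@np.array(X)+np.array(p['t']); q=np.array(p['K'])@q; return q[:2]/q[2]
E
python3 - <<'E'
from h import *
a=shot('top','top1.png'); b=shot('scene','scene1.png')
for n,p in (('top',a),('scene',b)):
  for l in ['red_housing','yellow_housing','green_housing','blue_housing','rail','magazine','feed_handle','terminal_jar']:
    for d in nets.outline_of(l,p)[:3]:
        v,u=np.nonzero(d['region']); print(n,l,round(d['confidence'],2),np.round(d['box']),ray(p,u.mean(),v.mean(),.046).round(3))
print(env.get_state())
E
```

```text
top red_housing 0.68 [237. 187. 267. 214.] [0.562 0.139 0.046]
top red_housing 0.64 [393. 205. 418. 222.] [ 0.529 -0.182  0.046]
top red_housing 0.54 [390. 248. 409. 267.] [ 0.439 -0.173  0.046]
top yellow_housing 0.65 [311. 193. 339. 208.] [ 0.559 -0.014  0.046]
top green_housing 0.72 [340. 198. 360. 214.] [ 0.549 -0.069  0.046]
top green_housing 0.68 [319. 246. 341. 260.] [ 0.448 -0.019  0.046]
top green_housing 0.53 [156. 204. 260. 260.] [0.493 0.236 0.046]
top blue_housing 0.77 [365. 197. 392. 221.] [ 0.539 -0.127  0.046]
top rail 0.97 [307. 185. 418. 232.] [ 0.534 -0.096  0.046]
top magazine 0.64 [154. 202. 262. 262.] [0.493 0.237 0.046]
top feed_handle 0.74 [158. 212. 190. 232.] [0.516 0.311 0.046]
top feed_handle 0.36 [314. 192. 339. 209.] [ 0.559 -0.014  0.046]
top feed_handle 0.36 [155. 204. 261. 262.] [0.493 0.236 0.046]
top terminal_jar 0.85 [239. 187. 267. 212.] [0.561 0.139 0.046]
scene red_housing 0.48 [380. 191. 407. 204.] [ 0.515 -0.171  0.046]
scene yellow_housing 0.61 [314. 202. 343. 218.] [ 0.545 -0.001  0.046]
scene green_housing 0.77 [338. 197. 366. 211.] [ 0.533
[... 436 characters left out ...]
': array([-1.41758641e+00,  3.13137403e-01,  4.61078065e-02,  1.30361326e+00,
       -2.29964587e-05,  1.43120350e+00]), 'qvel': array([-5.77299571e-04, -9.27367006e-05,  4.68074514e-04,  1.00993951e-03,
       -6.09775642e-04,  7.69522541e-04]), 'tau': array([ 2.23674647e-04, -4.80451477e+01,  2.98810709e+01, -2.11655504e-05,
       -1.36044878e-04, -2.22779597e-06]), 'tcp_pos': array([ 0.16596007, -0.55056869,  0.23136203]), 'orientation': array([ 7.68124305e-05,  9.89302444e-01,  1.45878952e-01, -1.09755066e-05]), 'wrist_force': array([-0.16542643, -0.71062752, -0.3679647 ]), 'ft_torque': array([-0.05897168,  0.05901394,  0.02366734]), 'grip_force': 0.0, 'finger_gap': 0.08518329230908092}
```

```bash
python3 - <<'E'
import cv2
a=cv2.imread('pics/top1.png'); cv2.imwrite('pics/top1c.png',cv2.resize(a[170:280,150:430],None,fx=2.85,fy=2.85,interpolation=cv2.INTER_CUBIC))
a=cv2.imread('pics/scene1.png'); cv2.imwrite('pics/scene1c.png',cv2.resize(a[160:310,160:440],None,fx=2.85,fy=2.85,interpolation=cv2.INTER_CUBIC))
E
```

```text
(no output)
```

View pics/top1c.png

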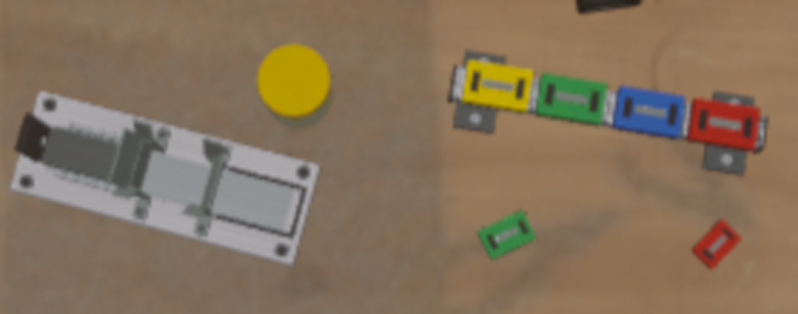

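View pics/scene1c.png

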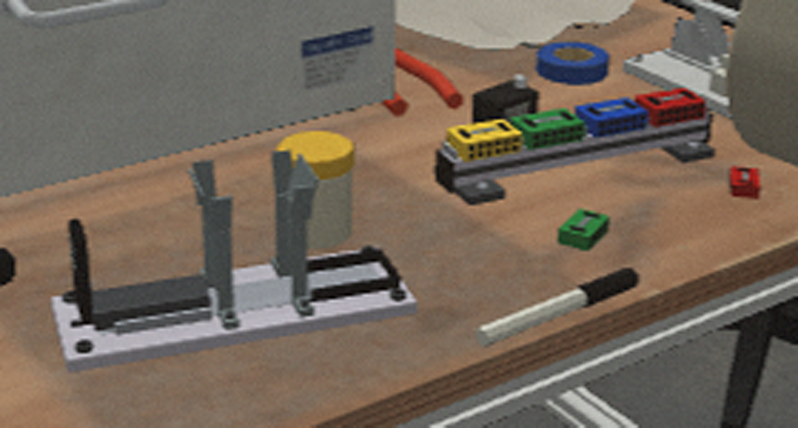

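Candidates (top image, px): red on the rail (404,213) and a smaller loose red (400,256). Green on the rail (350,205) and a smaller loose green (328,255). Yellow (325,200) and blue (378,209) are on the rail. The rail ones match the full size and the description, so I choose those four. The order along the rail is yellow, green, blue, red, from +y to -y. Next I'll compute the move to a viewing pose.

```bash
cat >> h.py <<'E'
from scipy.spatial.transform import Rotation as Ro
def go(pos,yaw_y=None):
    s=env.get_state(); q=s['orientation']; R=Ro.from_quat([q[1],q[2],q[3],q[0]])
    d=R.inv().apply(np.array(pos)-s['tcp_pos'])
    print('tcp',s['tcp_pos'].round(4),'t',round(float(s['clock']),2),'d',d.round(4))
    if yaw_y is not None:
        y=R.apply([0,1,0]); z=R.apply([0,0,1]); c=np.cos(yaw_y); si=np.sin(yaw_y)
        Rt=np.column_stack([np.cross([c,si,0],[0,0,-1]),[c,si,0],[0,0,-1]])
        print('rotvec',(R.inv()*Ro.from_matrix(Rt)).as_rotvec().round(4))
E
python3 - <<'E'
from h import *
go([.45,-.1,.26],-.176)
E
```

```text
tcp [ 0.166  -0.5506  0.2314] t 0.9 d [ 0.402  -0.3494 -0.0287]
rotvec [ 1.000e-04  1.000e-04 -1.102e+00]
```

The rows are not in the units I measure in: shifts go in shares of 0.8 m and turns go in shares of 90 degrees. I convert before sending: 0.36 m / 0.8 = 0.45, -0.315 m / 0.8 = -0.3938, -1.1 rad / 1.5708 = -0.7003.

```bash
python3 -m creep '[[[0.05,-0.0438,-0.0038,0,0,-0.0891],[0.1063,-0.0938,-0.0075,0,0,-0.1783],[0.1625,-0.1438,-0.0125,0,0,-0.2674],[0.225,-0.1938,-0.0175,0,0,-0.3565],[0.2813,-0.2438,-0.0225,0,0,-0.4456],[0.3375,-0.2938,-0.0275,0,0,-0.5348],[0.3938,-0.3438,-0.0313,0,0,-0.6239],[0.45,-0.3938,-0.035,0,0,-0.7003]]]'
python3 - <<'E'
from h import *
go([.45,-.1,.26],-.176)
shot('wrist','w1.png')
E
```

```text
clock: 1.9
tcp_pos: [0.4206, -0.1434, 0.2598]
orientation: [0.001, 0.766, 0.643, 0.0]
wrist_force: [0.5, -1.0, 0.7]
finger_gap: 0.0851
grip_force: 0.0
tcp [ 0.4206 -0.1434  0.2598] t 1.9 d [ 0.0478  0.0214 -0.0002]
rotvec [0.0013 0.0006 0.0019]
```

View pics/w1.png

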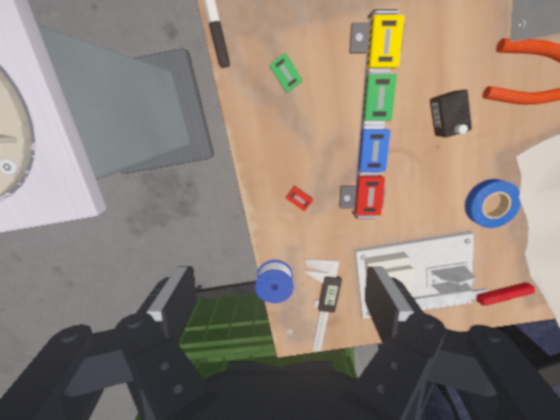

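Picture: the rail housings run yellow (387,40), green (380,97), blue (375,150), red (370,195). The small green at (286,72) and small red at (299,198) are decoys. A second, different fixture at (415,275) is not the magazine. Next I'll fit the rail pose by silhouette.

```bash
cat >> h.py <<'E'
from scipy.optimize import minimize
HUE={'red':(0,8),'yellow':(22,34),'green':(50,80),'blue':(100,122)}
def cmask(p,c):
    h=cv2.cvtColor(p['image'],cv2.COLOR_RGB2HSV); lo,hi=HUE[c]; H=h[...,0]
    m=((H>=lo)&(H<=hi))|((c=='red')&(H>172))
    return (m&(h[...,1]>130)&(h[...,2]>50)).astype(np.uint8)
def boxhull(p,x,y,yaw,z0,dims=(.032,.05,.016),S=4):
    c,s=np.cos(yaw),np.sin(yaw); P=[]
    for a in(-.5,.5):
        for b in(-.5,.5):
            for k in(0,1):
                u,v=a*dims[0],b*dims[1]; P.append(proj(p,[x+c*u-s*v,y+s*u+c*v,z0+k*dims[2]]))
    return cv2.convexHull(((np.array(P)+.5)*S).astype(np.float32))
def fitbox(p,items,pose0,z0,off):
    """items colours, off: y offset of each along local y; 3-par fit maximising IoU"""
    S=4; ms={}
    for c in items:
        m=cmask(p,c); x,y,w=pose0; o=off[c]
        reg=np.zeros(m.shape,np.uint8); h=boxhull(p,x-np.sin(w)*o,y+np.cos(w)*o,w,z0,(.05,.066,.02),1); cv2.fillConvexPoly(reg,h.astype(int),1)
        m=cv2.morphologyEx(m*reg,cv2.MORPH_CLOSE,np.ones((7,7)))
        ms[c]=cv2.resize(m*1.,None,fx=S,fy=S,interpolation=cv2.INTER_LINEAR)>.5
    def f(q):
        L=0
        for c in items:
            o=off[c]; a=np.zeros(ms[c].shape,np.uint8)
            cv2.fillConvexPoly(a,boxhull(p,q[0]-np.sin(q[2])*o,q[1]+np.cos(q[2])*o,q[2],z0).astype(int),1)
            L-=(ms[c]&(a>0)).sum()/max(1,(ms[c]|(a>0)).sum())
        return L/len(items)
    i=np.array(pose0); r=minimize(f,i,method='Nelder-Mead',options=dict(initial_simplex=[i,i+[.006,0,0],i+[0,.006,0],i+[0,0,.05]],xatol=1e-5,fatol=1e-5))
    return r.x,r.fun
E
python3 - <<'E'
from h import *
off=dict(yellow=.087,green=.029,blue=-.029,red=-.087)
for n in('wrist','top','scene'):
    p=viewer.read_camera(n)
    print(n,-np.array(p['R']).T@p['t'],*fitbox(p,list(off),[.544,-.098,-.176],.03,off))
    if n=='wrist':
        for c in off: print(c,fitbox(p,[c],[.544,-.098,-.176],.03,off))
E
```

```text
wrist [ 0.43652973 -0.05673859  0.40390638] [ 0.54633327 -0.09776891 -0.17989282] -0.7094468265045013
yellow (array([ 0.54639956, -0.09823608, -0.17371116]), np.float64(-0.9349819101478801))
green (array([ 0.54628381, -0.10176638, -0.13828114]), np.float64(-0.3485765812186011))
blue (array([ 0.5475, -0.0985, -0.1635]), np.float64(-0.7106648469487229))
red (array([ 0.54686278, -0.09883526, -0.17927825]), np.float64(-0.8554776038855909))
top [0.36467275 0.07441679 1.15247747] [ 0.54554008 -0.0994057  -0.17601677] -0.8424937928050431
scene [-0.21012098  0.61309836  0.48104349] [ 0.5449091  -0.09929022 -0.17502867] -0.7288350824350723
```

```bash
python3 - <<'E'
from h import *
go([.45,.11,.26],-.25)
E
```

```text
tcp [ 0.4202 -0.1439  0.2594] t 2.1 d [ 0.2552 -0.0148 -0.0007]
rotvec [0.0003 0.0006 0.0753]
```

Converted, 0.255 m / 0.8 = 0.3188, 0.2 m / 0.8 = 0.25, 0.075 rad / 1.5708 = 0.0477.

```bash
python3 -m creep '[[[0.0625,-0.0038,0,0,0,0.0064],[0.125,-0.0075,0,0,0,0.0191],[0.1875,-0.0113,0,0,0,0.0318],[0.25,-0.015,0,0,0,0.0446],[0.3188,-0.0188,0,0,0,0.0477],[0.3188,-0.0188,0,0,0,0.0477]]]'
python3 - <<'E'
from h import *
p=shot('wrist','w2.png'); print(-np.array(p['R']).T@p['t'])
for l in['magazine','terminal_jar','feed_handle']:
    for d in nets.outline_of(l,p)[:2]: print(l,d['confidence'],d['box'])
E
```

```text
clock: 2.85
tcp_pos: [0.4503, 0.1099, 0.2591]
orientation: [-0.0, 0.79, 0.613, -0.0]
wrist_force: [-0.6, -1.4, -1.0]
finger_gap: 0.0852
grip_force: 0.0
[0.47105248 0.18963327 0.40250721]
magazine 0.68 [253.4, 0.0, 327.3, 156.2]
terminal_jar 0.77 [333.5, 109.7, 393.3, 158.9]
feed_handle 0.93 [275.3, 0.0, 303.8, 15.6]
```

View pics/w2.png

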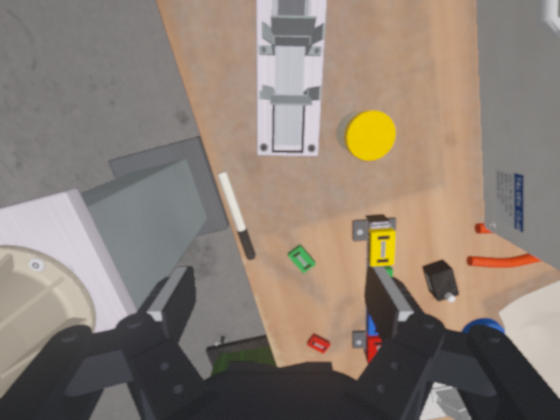

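Converted, 0.115 m / 0.8 = 0.1438, 0.1 m / 0.8 = 0.125.

```bash
python3 -m creep '[[[0.0625,0,0,0,0,0],[0.125,0,0,0,0,0],[0.1438,0,0,0,0,0],[0.1438,0,0,0,0,0]]]'
python3 - <<'E'
from h import *
p=shot('wrist','w3.png'); print(-np.array(p['R']).T@p['t'])
np.savez('w3.npz',K=p['K'],R=p['R'],t=p['t'])
cv2.imwrite('pics/w3c.png',cv2.resize(cv2.imread('pics/w3.png')[40:340,210:440],None,fx=2,fy=2,interpolation=cv2.INTER_CUBIC))
E
```

```text
clock: 3.55
tcp_pos: [0.4791, 0.219, 0.2589]
orientation: [0.0, 0.791, 0.612, -0.001]
wrist_force: [-0.2, 0.0, -0.4]
finger_gap: 0.0856
grip_force: 0.0
[0.5002173  0.29878499 0.40228795]
```

View pics/w3c.png

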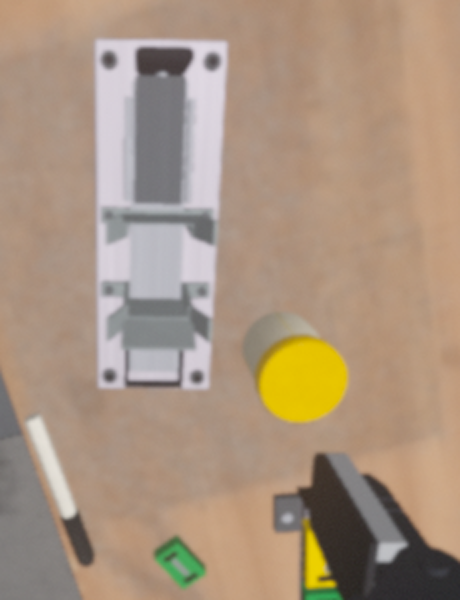

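```bash
cat >> h.py <<'E'
def fitplate(p,pose0):
    S=4; h=cv2.cvtColor(p['image'],cv2.COLOR_RGB2HSV); x,y,w=pose0
    def poly(q,g=0,S=S):
        c,s=np.cos(q[2]),np.sin(q[2]); P=[]
        for u,v in((-.04-g,-.099-g),(.04+g,-.099-g),(.04+g,.128+g),(-.04-g,.128+g)): P.append(proj(p,[q[0]+c*u-s*v,q[1]+s*u+c*v,.01]))
        return ((np.array(P)+.5)*S).astype(int)
    reg=np.zeros(h.shape[:2],np.uint8); cv2.fillConvexPoly(reg,poly(pose0,.015,1),1)
    m=((h[...,1]<45)&(h[...,2]>140)).astype(np.uint8)*reg
    m=cv2.resize(m*1.,None,fx=S,fy=S,interpolation=cv2.INTER_LINEAR)>.5
    m=cv2.morphologyEx(m.astype(np.uint8),cv2.MORPH_OPEN,np.ones((9,9)))
    a=np.zeros(m.shape,np.uint8); cv2.fillConvexPoly(a,cv2.convexHull(np.argwhere(m)[:,::-1].astype(np.int32)),1)
    def f(q):
        b=np.zeros(a.shape,np.uint8); cv2.fillConvexPoly(b,poly(q),1); return -(a&b).sum()/(a|b).sum()
    i=np.array(pose0); r=minimize(f,i,method='Nelder-Mead',options=dict(initial_simplex=[i,i+[.006,0,0],i+[0,.006,0],i+[0,0,.05]],xatol=1e-5,fatol=1e-5))
    return r.x,r.fun
E
python3 - <<'E'
from h import *
p=viewer.read_camera('wrist')
TR=[ray(p,u/2+210,v/2+40,.01)[:2] for u,v in((95,40),(227,41),(210,388),(97,388))]
A=np.array(TR); print(A.round(4)); ax=(A[0]+A[1]-A[2]-A[3])/2; w=np.arctan2(-ax[0],ax[1]); print('len',np.linalg.norm(ax),np.linalg.norm(A[1]-A[0]),np.linalg.norm(A[2]-A[3]))
o=A.mean(0)-.0145*np.array([-np.sin(w),np.cos(w)]); q0=[o[0],o[1],w]; print(q0)
print(fitplate(p,q0))
r=viewer.read_camera('top'); print(fitplate(r,q0))
d=nets.outline_of('terminal_jar',r)[0]['box']; j=ray(r,(d[0]+d[2])/2,(d[1]+d[3])/2,.07); print('jar',j)
c,s=np.cos(w),np.sin(w); e=j[:2]-o; print('jar in mag',c*e[0]+s*e[1],-s*e[0]+c*e[1])
E
```

```text
[[0.4889 0.3604]
 [0.5653 0.34  ]
 [0.507  0.1223]
 [0.4282 0.1428]]
len 0.22568969389179333 0.07904294212998582 0.08134223014016509
[np.float64(0.49353138823804943), np.float64(0.22737316448075004), np.float64(-0.2667899653520847)]
(array([ 0.66553139,  0.25537316, -1.23345663]), np.float64(0.0))
(array([ 0.58019805,  0.1007065 , -0.29456774]), np.float64(0.0))
jar [0.55475894 0.1393392  0.07      ]
jar in mag 0.08227040202278857 -0.06877770476078468h.py:60: RuntimeWarning: overflow encountered in scalar negative
  b=np.zeros(a.shape,np.uint8); cv2.fillConvexPoly(b,poly(q),1); return -(a&b).sum()/(a|b).sum()
```

```bash
sed -i 's/return -(a&b).sum()\/(a|b).sum()/return -float((a\&b).sum())\/float((a|b).sum())/' h.py
python3 - <<'E'
from h import *
q0=[.4935,.2274,-.267]
p=viewer.read_camera('wrist'); print(fitplate(p,q0))
r=viewer.read_camera('top'); print(fitplate(r,q0))
r=viewer.read_camera('scene'); print(fitplate(r,q0))
a,b=.5307,-.1841
go([a,b,.14],-.177)
E
```

```text
(array([ 0.49404552,  0.22924481, -0.25976584]), np.float64(-0.9544408067267718))
(array([ 0.49803886,  0.23913736, -0.29121869]), np.float64(-0.776452442159383))
(array([ 0.49098857,  0.23206379, -0.26184123]), np.float64(-0.9225764476252439))
tcp [0.4788 0.219  0.2595] t 3.9 d [-0.3771  0.1516  0.1196]
rotvec [ 0.0003  0.0001 -0.0773]
```

Converted, -0.377 m / 0.8 = -0.4713, 0.14 m / 0.8 = 0.175, -0.02 rad / 1.5708 = -0.0127.

```bash
python3 -m creep '[[[-0.0625,0.025,0.0125,0,0,-0.0064],[-0.125,0.05,0.0313,0,0,-0.0127],[-0.1875,0.075,0.05,0,0,-0.0191],[-0.25,0.1,0.0688,0,0,-0.0255],[-0.3125,0.125,0.0875,0,0,-0.0318],[-0.375,0.15,0.1125,0,0,-0.0382],[-0.4375,0.175,0.1375,0,0,-0.0446],[-0.4713,0.19,0.1488,0,0,-0.049]]]'
python3 - <<'E'
from h import *
p=shot('wrist','w4.png')
d=dict(np.load('w3.npz'))
c,s=np.cos(-.264),np.sin(-.264)
for u,v in((131,260),(183,260)):
    e=ray(d,u/2+210,v/2+40,.01)[:2]-[.4938,.2283]; print('floor edge mag',c*e[0]+s*e[1],-s*e[0]+c*e[1])
go([.5307,-.1841,.02],-.177)
E
```

```text
clock: 4.9
tcp_pos: [0.5309, -0.186, 0.1392]
orientation: [-0.0, 0.767, 0.641, -0.0]
wrist_force: [0.2, 0.7, -0.4]
finger_gap: 0.0852
grip_force: 0.0
floor edge mag -0.016828847369283414 -0.0058392358983742525
floor edge mag 0.01799648927030339 -0.0054860750130969116
tcp [ 0.5315 -0.1886  0.1383] t 4.95 d [ 0.0045 -0.0015  0.1183]
rotvec [-0.0006  0.0019 -0.0034]
```

View pics/w4.png

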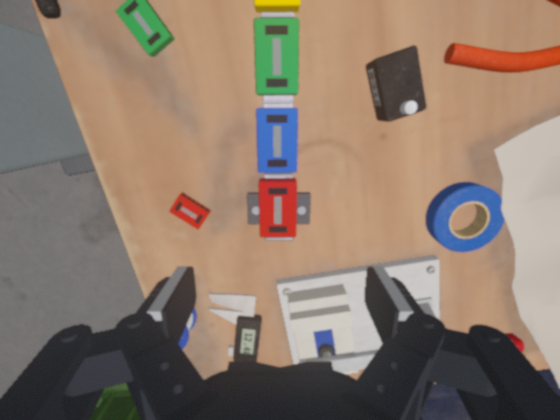

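The close view shows the red housing on the rail at (278,208), full-sized and centred between the fingers (about column 280). The small red decoy is at (190,210). Descending to grip.

Converted, 0.118 m / 0.8 = 0.1475, 0.105 m / 0.8 = 0.1313.

```bash
python3 -m creep '[[[0.0025,-0.0013,0.05,0,0,0],[0.0038,-0.0019,0.1,0,0,0],[0.0044,-0.0019,0.1313,0,0,0],[0.0044,-0.0019,0.1475,0,0,0],[0.0044,-0.0019,0.1475,0,0,0]]]'
python3 - <<'E'
from h import *
go([.5307,-.1841,.02],-.177)
E
```

```text
clock: 5.58
tcp_pos: [0.5304, -0.1793, 0.0219]
orientation: [-0.001, 0.767, 0.642, -0.0]
wrist_force: [-0.1, 0.3, 0.2]
finger_gap: 0.0855
grip_force: 0.0
tcp [ 0.5304 -0.1793  0.0219] t 5.58 d [-0.0047  0.0012  0.0019]
rotvec [-0.0011 -0.0003  0.0009]
```

Converted, -0.0025 m / 0.8 = -0.0031, 0.002 m / 0.8 = 0.0025.

```bash
python3 -m creep '[[[-0.0031,0.0013,0.0025,0,0,0],[-0.0031,0.0013,0.0025,0,0,0],[-0.0031,0.0013,0.0025,0,0,0]]]'
python3 - <<'E'
from h import *
go([.5307,-.1841,.02],-.177)
E
```

```text
clock: 5.95
tcp_pos: [0.5319, -0.1824, 0.0211]
orientation: [0.001, 0.767, 0.642, 0.0]
wrist_force: [-0.1, 0.6, 0.5]
finger_gap: 0.0855
grip_force: 0.0
tcp [ 0.5319 -0.1824  0.0211] t 5.95 d [-0.0019 -0.0009  0.0011]
rotvec [0.0014 0.0005 0.0009]
```

Converted, -0.001 m / 0.8 = -0.0013.

```bash
python3 -m creep '[[[-0.0013,0,0.0013,0,0,0],[-0.0013,0,0.0013,0,0,0],[-0.0013,0,0.0013,0,0,0],[-0.0013,0,0.0013,0,0,0],[-0.0013,0,0.0013,0,0,0],[-0.0013,0,0.0013,0,0,0]]]' 0.02 40
for i in 1 2 3; do python3 -c "
from h import *
viewer.read_camera('wrist');s=env.get_state();print(s['tcp_pos'],s['finger_gap'],s['grip_force'])"; done
```

```text
clock: 6.7
tcp_pos: [0.5313, -0.1832, 0.0194]
orientation: [0.0, 0.767, 0.642, 0.0]
wrist_force: [-0.1, 0.7, 0.4]
finger_gap: 0.0316
grip_force: 40.6
[ 0.53134251 -0.18312394  0.01940787] 0.03169741640791507 40.569403767585754
[ 0.53132817 -0.18314139  0.01939988] 0.031177851000487596 40.57559430599213
[ 0.53132138 -0.18313245  0.01940802] 0.031542849032622514 40.580933690071106
```

Converted, -0.13 m / 0.8 = -0.1625, -0.125 m / 0.8 = -0.1563.

```bash
python3 -m creep '[[[0,0,-0.05,0,0,0],[0,0,-0.1125,0,0,0],[0,0,-0.1563,0,0,0],[0,0,-0.1625,0,0,0]]]'
python3 - <<'E'
from h import *
go([.4944,.2291,.15],-.262)
E
```

```text
clock: 7.35
tcp_pos: [0.5327, -0.1838, 0.152]
orientation: [0.002, 0.766, 0.642, 0.001]
wrist_force: [-1.7, -0.5, -0.2]
finger_gap: 0.0317
grip_force: 40.3
tcp [ 0.5327 -0.1838  0.152 ] t 7.35 d [ 0.3998 -0.11    0.0009]
rotvec [0.0048 0.0014 0.0861]
```

Converted, 0.4 m / 0.8 = 0.5, 0.38 m / 0.8 = 0.475, 0.086 rad / 1.5708 = 0.0547.

```bash
python3 -m creep '[[[0.0625,-0.0175,0,0,0,0.0064],[0.1375,-0.0375,0,0,0,0.0127],[0.2063,-0.0575,0,0,0,0.0223],[0.275,-0.0763,0,0,0,0.0286],[0.3438,-0.095,0,0,0,0.0382],[0.4125,-0.1138,0,0,0,0.0446],[0.475,-0.1313,0,0,0,0.0509],[0.5,-0.1375,0,0,0,0.0547]]]'
python3 -m creep '[[[0,0,0,0,0,0],[0,0,0,0,0,0],[0,0,0,0,0,0],[0,0,0,0,0,0]]]'
python3 - <<'E'
from h import *
go([.4944,.2291,.055],-.262)
shot('scene','s2.png'); p=shot('wrist','w5.png')
a=cv2.imread('pics/s2.png')[150:330,150:350]; b=cv2.imread('pics/w5.png')[150:410,180:380]
cv2.imwrite('pics/c5.png',np.hstack([cv2.resize(a,(400,360)),cv2.resize(b,(400,520))[:360]]) )
E
```

```text
clock: 8.35
tcp_pos: [0.4912, 0.2325, 0.1475]
orientation: [-0.001, 0.792, 0.61, -0.001]
wrist_force: [-0.6, -0.8, -0.3]
finger_gap: 0.0312
grip_force: 40.3
clock: 8.85
tcp_pos: [0.4932, 0.2291, 0.1492]
orientation: [0.0, 0.794, 0.608, -0.0]
wrist_force: [0.5, 0.0, -0.8]
finger_gap: 0.0311
grip_force: 40.3
tcp [0.4932 0.2291 0.1492] t 8.85 d [0.0004 0.0012 0.0942]
rotvec [-0.      0.0002 -0.0016]
```

View pics/c5.png

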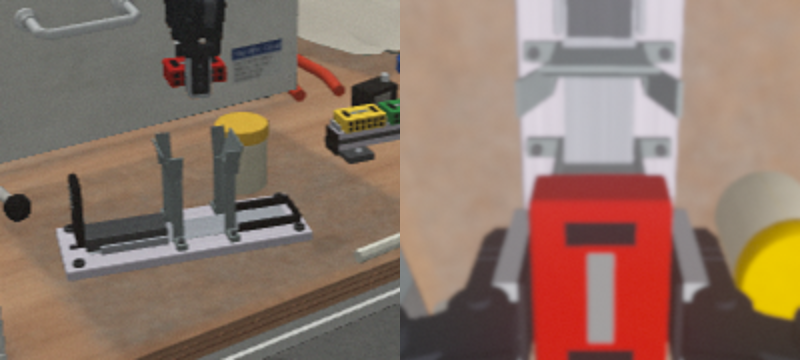

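Left shows red held level above the tower; right shows it centred over the tower in mag x (601 against 600). Lowering it and watching force.

Converted, 0.1 m / 0.8 = 0.125, 0.085 m / 0.8 = 0.1063.

```bash
python3 -m creep '[[[0,0.0013,0.0375,0,0,0],[0,0.0013,0.0688,0,0,0],[0,0.0013,0.0813,0,0,0],[0,0.0013,0.0938,0,0,0],[0,0.0013,0.1063,0,0,0],[0,0.0013,0.115,0,0,0],[0,0.0013,0.125,0,0,0],[0,0.0013,0.125,0,0,0]]]'
python3 - <<'E'
from h import *
go([.4944,.2291,.049],-.262)
E
```

```text
clock: 9.95
tcp_pos: [0.4935, 0.2297, 0.0486]
orientation: [-0.0, 0.793, 0.609, -0.0]
wrist_force: [-0.5, -2.1, -0.5]
finger_gap: 0.0311
grip_force: 40.4
tcp [0.4935 0.2297 0.0486] t 9.95 d [-0.0003  0.0011 -0.0004]
rotvec [-0.0009  0.0004 -0.    ]
```

Converted, -0.1 m / 0.8 = -0.125, -0.06 m / 0.8 = -0.075.

```bash
python3 -m creep '[[[0,0,0,0,0,0],[0,0,0,0,0,0],[0,0,0,0,0,0],[0,0,-0.025,0,0,0],[0,0,-0.075,0,0,0],[0,0,-0.125,0,0,0],[0,0,-0.125,0,0,0],[0,0,-0.125,0,0,0]]]' 0.055
python3 - <<'E'
from h import *
shot('scene','s3.png'); p=shot('wrist','w6.png')
a=cv2.imread('pics/s3.png')[150:330,150:350]; b=cv2.imread('pics/w6.png')[150:410,180:380]
cv2.imwrite('pics/c6.png',np.hstack([cv2.resize(a,(400,360)),cv2.resize(b,(400,520))[:360]]) )
go([.5613,-.0129,.14],-.177)
E
```

```text
clock: 10.95
tcp_pos: [0.4938, 0.2297, 0.1491]
orientation: [0.0, 0.793, 0.609, 0.0]
wrist_force: [0.4, 0.2, 0.2]
finger_gap: 0.055
grip_force: 0.0
tcp [0.493  0.2295 0.148 ] t 11.05 d [-0.2164  0.1288  0.008 ]
rotvec [-0.0019  0.0011 -0.085 ]
```

View pics/c6.png

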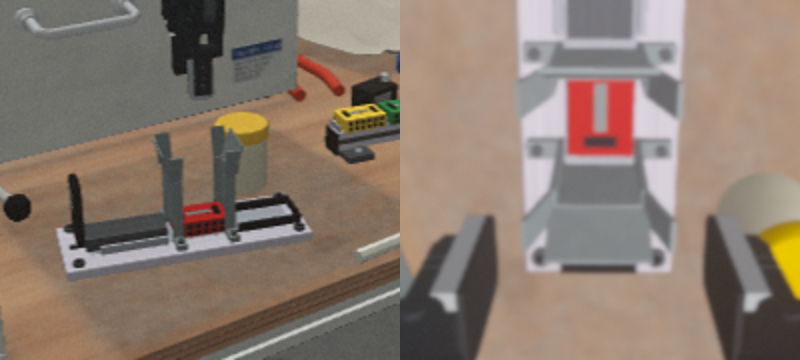

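Red lies flat at the tower's bottom (scene crop (205,218)). Next is yellow.

Converted, -0.217 m / 0.8 = -0.2713, 0.06 m / 0.8 = 0.075, -0.06 rad / 1.5708 = -0.0382.

```bash
python3 -m creep '[[[-0.0625,0.0375,0,0,0,-0.0127],[-0.125,0.075,0,0,0,-0.0255],[-0.1875,0.1125,0,0,0,-0.0382],[-0.25,0.15,0.0063,0,0,-0.0509],[-0.2713,0.1613,0.01,0,0,-0.0541],[-0.2713,0.1613,0.01,0,0,-0.0541],[-0.2713,0.1613,0.01,0,0,-0.0541],[-0.2713,0.1613,0.01,0,0,-0.0541]]]' 0.065
python3 - <<'E'
from h import *
go([.5613,-.0129,.0195],-.177)
E
```

```text
clock: 12.05
tcp_pos: [0.5619, -0.0117, 0.1413]
orientation: [-0.0, 0.766, 0.643, -0.0]
wrist_force: [-0.7, 0.5, -0.2]
finger_gap: 0.0651
grip_force: 0.0
tcp [ 0.5619 -0.0117  0.1413] t 12.05 d [-0.0013 -0.0004  0.1218]
rotvec [-0.0003 -0.0002  0.0021]
```

Converted, 0.121 m / 0.8 = 0.1513, 0.11 m / 0.8 = 0.1375, 0.002 rad / 1.5708 = 0.0013.

```bash
python3 -m creep '[[[-0.0013,-0.0006,0.05,0,0,0.0013],[-0.0013,-0.0006,0.1,0,0,0.0013],[-0.0013,-0.0006,0.1375,0,0,0.0013],[-0.0013,-0.0006,0.1513,0,0,0.0013],[-0.0013,-0.0006,0.1513,0,0,0.0013],[-0.0013,-0.0006,0.1513,0,0,0.0013],[-0.0013,-0.0006,0.1513,0,0,0.0013]]]'
python3 -m creep '[[[0,0,0,0,0,0],[0,0,0,0,0,0],[0,0,0,0,0,0],[0,0,0,0,0,0],[0,0,0,0,0,0]]]' 0.02 40
python3 - <<'E'
from h import *
go([.5613,-.0129,.0195],-.177)
E
python3 -m creep '[[[0,0,-0.0375,0,0,0],[0,0,-0.1,0,0,0],[0,0,-0.1563,0,0,0],[0,0,-0.1625,0,0,0],[0,0,-0.1625,0,0,0]]]'
python3 - <<'E'
from h import *
go([.4942,.2291,.15],-.262)
E
```

```text
clock: 12.92
tcp_pos: [0.5628, -0.0143, 0.0217]
orientation: [0.001, 0.767, 0.641, 0.001]
wrist_force: [0.0, -0.4, -0.2]
finger_gap: 0.0651
grip_force: 0.0
clock: 13.55
tcp_pos: [0.5621, -0.0143, 0.0209]
orientation: [0.0, 0.768, 0.641, 0.0]
wrist_force: [-2.0, -0.3, 5.3]
finger_gap: 0.0315
grip_force: 40.7
tcp [ 0.5621 -0.0143  0.0209] t 13.55 d [ 0.0012 -0.001   0.0014]
rotvec [ 0.0011  0.0002 -0.0021]
clock: 14.18
tcp_pos: [0.5614, -0.0141, 0.1498]
orientation: [-0.0, 0.767, 0.641, -0.0]
wrist_force: [-0.5, -0.4, -0.1]
finger_gap: 0.0314
grip_force: 40.0
tcp [ 0.5614 -0.0141  0.1498] t 14.18 d [ 2.274e-01 -1.094e-01 -2.000e-04]
rotvec [-0.0003  0.0001  0.083 ]
```

Converted, 0.2255 m / 0.8 = 0.2819, 0.19 m / 0.8 = 0.2375, 0.083 rad / 1.5708 = 0.0528.

```bash
python3 -m creep '[[[0.05,-0.025,0,0,0,0.0127],[0.1125,-0.055,0,0,0,0.0255],[0.175,-0.085,0,0,0,0.0382],[0.2375,-0.115,0,0,0,0.0477],[0.2819,-0.1363,0,0,0,0.0528],[0.2819,-0.1363,0,0,0,0.0528],[0.2819,-0.1363,0,0,0,0.0528],[0.2819,-0.1363,0,0,0,0.0528]]]'
python3 - <<'E'
from h import *
go([.4940,.2275,.049],-.262)
E
```

```text
clock: 15.18
tcp_pos: [0.4944, 0.2261, 0.1494]
orientation: [-0.0, 0.794, 0.608, -0.001]
wrist_force: [-0.7, -1.1, -0.6]
finger_gap: 0.0314
grip_force: 40.0
tcp [0.4944 0.2261 0.1494] t 15.18 d [ 0.0014 -0.0007  0.1004]
rotvec [-0.0011  0.001  -0.0015]
```

Converted, 0.1 m / 0.8 = 0.125, 0.092 m / 0.8 = 0.115.

```bash
python3 -m creep '[[[0.0013,-0.0006,0.0375,0,0,0],[0.0013,-0.0006,0.0688,0,0,0],[0.0013,-0.0006,0.0813,0,0,0],[0.0013,-0.0006,0.0938,0,0,0],[0.0013,-0.0006,0.1063,0,0,0],[0.0013,-0.0006,0.115,0,0,0],[0.0013,-0.0006,0.125,0,0,0],[0.0013,-0.0006,0.125,0,0,0]]]'
python3 - <<'E'
from h import *
go([.4940,.2275,.049],-.262)
E
```

```text
clock: 16.18
tcp_pos: [0.4935, 0.2282, 0.0495]
orientation: [-0.0, 0.793, 0.609, -0.001]
wrist_force: [-1.7, 1.4, -0.3]
finger_gap: 0.0309
grip_force: 40.5
tcp [0.4935 0.2282 0.0495] t 16.18 d [-0.0005  0.0006  0.0005]
rotvec [-0.0014  0.0008  0.0002]
```

Low force. Releasing, then on to green at (.5511,-.0700).

Converted, -0.1 m / 0.8 = -0.125, -0.06 m / 0.8 = -0.075.

```bash
python3 -m creep '[[[0,0,0,0,0,0],[0,0,0,0,0,0],[0,0,0,0,0,0],[0,0,-0.025,0,0,0],[0,0,-0.075,0,0,0],[0,0,-0.125,0,0,0],[0,0,-0.125,0,0,0],[0,0,-0.125,0,0,0]]]' 0.055
python3 - <<'E'
from h import *
shot('scene','s4.png'); p=shot('wrist','w7.png')
a=cv2.imread('pics/s4.png')[150:330,150:350]; b=cv2.imread('pics/w7.png')[150:410,180:380]
cv2.imwrite('pics/c7.png',np.hstack([cv2.resize(a,(400,360)),cv2.resize(b,(400,520))[:360]]) )
go([.5511,-.07,.14],-.177)
E
```

```text
clock: 17.18
tcp_pos: [0.4942, 0.2282, 0.1501]
orientation: [0.0, 0.793, 0.609, 0.0]
wrist_force: [-0.3, -0.3, -0.3]
finger_gap: 0.055
grip_force: 0.0
tcp [0.4934 0.228  0.149 ] t 17.27 d [-0.2728  0.1329  0.0091]
rotvec [-0.0019  0.0012 -0.0851]
```

View pics/c7.png

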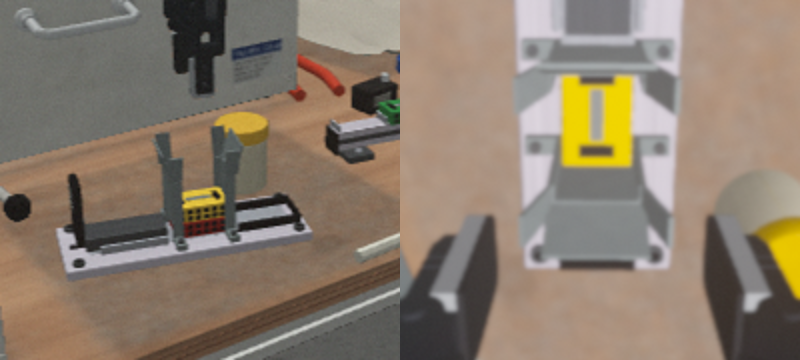

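Yellow lies flat on red (scene crop (203,205)). Next is green.

Converted, -0.2725 m / 0.8 = -0.3406, -0.26 m / 0.8 = -0.325, -0.085 rad / 1.5708 = -0.0541.

```bash
python3 -m creep '[[[-0.0625,0.0313,0,0,0,-0.0127],[-0.1313,0.0625,0,0,0,-0.0255],[-0.2,0.0975,0,0,0,-0.0382],[-0.2688,0.1313,0.0063,0,0,-0.0509],[-0.325,0.1588,0.0113,0,0,-0.0541],[-0.3406,0.1663,0.0113,0,0,-0.0541],[-0.3406,0.1663,0.0113,0,0,-0.0541],[-0.3406,0.1663,0.0113,0,0,-0.0541]]]' 0.065
python3 -m creep '[[[0,0,0,0,0,0],[0,0,0,0,0,0]]]'
python3 - <<'E'
from h import *
go([.5511,-.07,.0195],-.177)
E
```

```text
clock: 18.27
tcp_pos: [0.5516, -0.068, 0.1409]
orientation: [-0.001, 0.766, 0.642, -0.0]
wrist_force: [-0.0, 0.4, 0.3]
finger_gap: 0.0652
grip_force: 0.0
clock: 18.52
tcp_pos: [0.5521, -0.0683, 0.1415]
orientation: [0.0, 0.766, 0.643, 0.0]
wrist_force: [-0.2, 0.3, 0.1]
finger_gap: 0.0649
grip_force: 0.0
tcp [ 0.5521 -0.0683  0.1415] t 18.52 d [-0.0019 -0.0007  0.122 ]
rotvec [0.0002 0.     0.0018]
```

Converted, 0.122 m / 0.8 = 0.1525, 0.11 m / 0.8 = 0.1375, 0.002 rad / 1.5708 = 0.0013.

```bash
python3 -m creep '[[[-0.0019,-0.0009,0.05,0,0,0.0013],[-0.0019,-0.0009,0.1,0,0,0.0013],[-0.0019,-0.0009,0.1375,0,0,0.0013],[-0.0019,-0.0009,0.1525,0,0,0.0013],[-0.0019,-0.0009,0.1525,0,0,0.0013],[-0.0019,-0.0009,0.1525,0,0,0.0013],[-0.0019,-0.0009,0.1525,0,0,0.0013]]]'
python3 -m creep '[[[0,0,0,0,0,0],[0,0,0,0,0,0],[0,0,0,0,0,0],[0,0,0,0,0,0],[0,0,0,0,0,0]]]' 0.02 40
python3 - <<'E'
from h import *
go([.5511,-.07,.0195],-.177)
E
python3 -m creep '[[[0,0,-0.0375,0,0,0],[0,0,-0.1,0,0,0],[0,0,-0.1563,0,0,0],[0,0,-0.1625,0,0,0],[0,0,-0.1625,0,0,0]]]'
python3 - <<'E'
from h import *
go([.4940,.228,.15],-.262)
E
```

```text
clock: 19.4
tcp_pos: [0.5523, -0.071, 0.0206]
orientation: [0.001, 0.767, 0.641, 0.001]
wrist_force: [-0.2, -0.6, 0.3]
finger_gap: 0.0653
grip_force: 0.0
clock: 20.02
tcp_pos: [0.5516, -0.0709, 0.0199]
orientation: [0.0, 0.767, 0.641, 0.0]
wrist_force: [-1.1, -0.6, 5.5]
finger_gap: 0.0313
grip_force: 40.7
tcp [ 0.5516 -0.0709  0.0199] t 20.02 d [ 0.0008 -0.0007  0.0004]
rotvec [ 0.001   0.0002 -0.002 ]
clock: 20.65
tcp_pos: [0.551, -0.0707, 0.1489]
orientation: [-0.0, 0.767, 0.641, -0.0]
wrist_force: [0.0, 0.6, -0.6]
finger_gap: 0.0315
grip_force: 40.0
tcp [ 0.551  -0.0707  0.1489] t 20.65 d [ 0.2838 -0.1093 -0.0011]
rotvec [-0.0002  0.0001  0.083 ]
```

Converted, 0.283 m / 0.8 = 0.3538, 0.265 m / 0.8 = 0.3313, 0.083 rad / 1.5708 = 0.0528.

```bash
python3 -m creep '[[[0.0625,-0.025,0,0,0,0.0127],[0.1313,-0.05,0,0,0,0.0255],[0.2,-0.0775,0,0,0,0.0382],[0.2688,-0.1038,0,0,0,0.0477],[0.3313,-0.1275,0,0,0,0.0528],[0.3538,-0.1363,0,0,0,0.0528],[0.3538,-0.1363,0,0,0,0.0528],[0.3538,-0.1363,0,0,0,0.0528]]]'
python3 -m creep '[[[0,0,0,0,0,0],[0,0,0,0,0,0]]]'
python3 - <<'E'
from h import *
go([.4940,.2275,.049],-.262)
E
```

```text
clock: 21.65
tcp_pos: [0.4941, 0.226, 0.1483]
orientation: [-0.0, 0.794, 0.608, -0.001]
wrist_force: [0.2, -0.7, -0.3]
finger_gap: 0.0314
grip_force: 40.0
clock: 21.9
tcp_pos: [0.4947, 0.2261, 0.1492]
orientation: [0.0, 0.794, 0.608, -0.0]
wrist_force: [0.5, 0.1, -1.0]
finger_gap: 0.0317
grip_force: 40.0
tcp [0.4947 0.2261 0.1492] t 21.9 d [ 0.0012 -0.0011  0.1002]
rotvec [ 0.0001  0.0002 -0.0019]
```

Converted, 0.1 m / 0.8 = 0.125, 0.092 m / 0.8 = 0.115.

```bash
python3 -m creep '[[[0.0013,-0.0013,0.0375,0,0,0],[0.0013,-0.0013,0.0688,0,0,0],[0.0013,-0.0013,0.0813,0,0,0],[0.0013,-0.0013,0.0938,0,0,0],[0.0013,-0.0013,0.1063,0,0,0],[0.0013,-0.0013,0.115,0,0,0],[0.0013,-0.0013,0.125,0,0,0],[0.0013,-0.0013,0.125,0,0,0]]]'
python3 - <<'E'
from h import *
go([.4940,.2275,.049],-.262)
E
```

```text
clock: 22.9
tcp_pos: [0.4937, 0.2282, 0.0507]
orientation: [0.0, 0.793, 0.609, 0.0]
wrist_force: [-4.3, -2.8, 10.2]
finger_gap: 0.0313
grip_force: 47.6
tcp [0.4937 0.2282 0.0507] t 22.9 d [-0.0006  0.0005  0.0017]
rotvec [ 0.001  -0.0001 -0.0001]
```

Converted, -0.1 m / 0.8 = -0.125, -0.06 m / 0.8 = -0.075.

```bash
python3 -m creep '[[[0,0,0,0,0,0],[0,0,0,0,0,0],[0,0,0,0,0,0],[0,0,-0.025,0,0,0],[0,0,-0.075,0,0,0],[0,0,-0.125,0,0,0],[0,0,-0.125,0,0,0],[0,0,-0.125,0,0,0]]]' 0.055
python3 - <<'E'
from h import *
shot('scene','s5.png'); p=shot('wrist','w8.png')
a=cv2.imread('pics/s5.png')[150:330,150:350]; b=cv2.imread('pics/w8.png')[150:410,180:380]
cv2.imwrite('pics/c8.png',np.hstack([cv2.resize(a,(400,360)),cv2.resize(b,(400,520))[:360]]) )
go([.5409,-.127,.14],-.177)
E
```

```text
clock: 23.9
tcp_pos: [0.4934, 0.2283, 0.1487]
orientation: [-0.0, 0.793, 0.609, -0.0]
wrist_force: [0.1, -0.7, 0.1]
finger_gap: 0.0554
grip_force: 0.0
tcp [0.4927 0.2281 0.1478] t 24.0 d [-0.3305  0.1386  0.008 ]
rotvec [-0.0022  0.0013 -0.085 ]
```

View pics/c8.png

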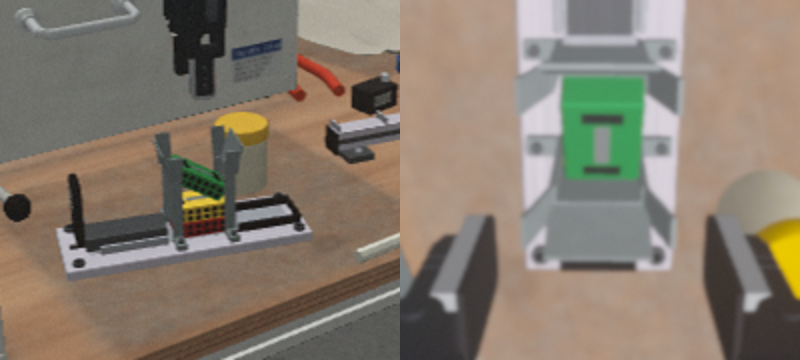

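Green hung up tipped: its handle-side end is high (scene crop (185,165)) and its nest-side end is low on yellow. I'll close the fingers and press the high end down gently.

```bash
python3 -m creep '[[[0,0,0,0,0,0],[0,0,0,0,0,0],[0,0,0,0,0,0],[0,0,0,0,0,0],[0,0,0,0,0,0]]]' 0 20
python3 - <<'E'
from h import *
go([.4958,.2349,.1],-.262); print(env.get_state()['finger_gap'])
E
```

```text
clock: 24.62
tcp_pos: [0.4937, 0.2283, 0.1493]
orientation: [0.0, 0.793, 0.609, 0.0]
wrist_force: [0.4, -0.3, 0.2]
finger_gap: 0.0
grip_force: 0.0
tcp [0.4937 0.2283 0.1493] t 24.62 d [0.0069 0.0003 0.0493]
rotvec [ 0.0001  0.0001 -0.    ]
4.391346540947723e-05
```

Converted, 0.07 m / 0.8 = 0.0875, 0.065 m / 0.8 = 0.0813.

```bash
python3 -m creep '[[[0.0088,0.0004,0.025,0,0,0],[0.0088,0.0004,0.0563,0,0,0],[0.0088,0.0004,0.0688,0,0,0],[0.0088,0.0004,0.075,0,0,0],[0.0088,0.0004,0.0813,0,0,0],[0.0088,0.0004,0.0875,0,0,0]]]'
python3 -m creep '[[[0,0,0.0038,0,0,0],[0,0,0.0075,0,0,0],[0,0,0.01,0,0,0],[0,0,0.0125,0,0,0]]]'
```

```text
clock: 25.38
tcp_pos: [0.4963, 0.2351, 0.0797]
orientation: [0.0, 0.793, 0.609, 0.001]
wrist_force: [1.2, -0.3, -0.6]
finger_gap: 0.0
grip_force: 0.0
clock: 25.88
tcp_pos: [0.4958, 0.2351, 0.0692]
orientation: [0.0, 0.793, 0.609, 0.0]
wrist_force: [-0.2, 0.3, 0.1]
finger_gap: -0.0004
grip_force: 0.0
```

```bash
python3 -m creep '[[[0,0,0.0038,0,0,0],[0,0,0.0075,0,0,0],[0,0,0.0113,0,0,0],[0,0,0.0113,0,0,0]]]'
python3 - <<'E'
from h import *
shot('scene','s6.png'); a=cv2.imread('pics/s6.png')[190:290,190:310]
cv2.imwrite('pics/c9.png',cv2.resize(a,(600,500),interpolation=cv2.INTER_CUBIC))
E
```

```text
clock: 26.38
tcp_pos: [0.4955, 0.235, 0.0599]
orientation: [-0.0, 0.793, 0.609, -0.0]
wrist_force: [0.9, -0.1, -0.7]
finger_gap: -0.0001
grip_force: 0.0
```

View pics/c9.png

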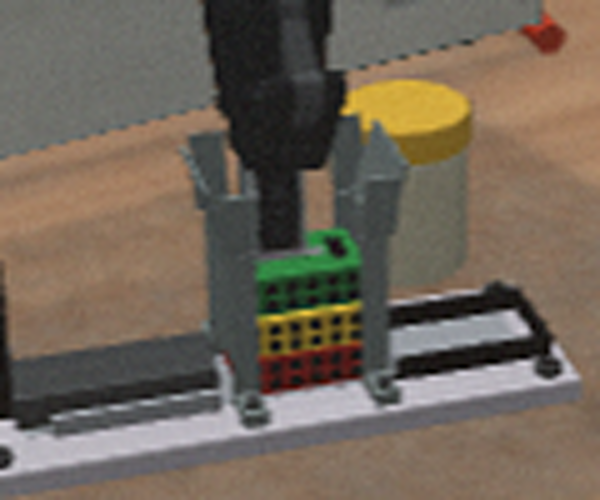

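Green now lies flat on yellow. Next is blue, and this time I'll measure its exact position in the bay first.

The rows are not in the units I measure in: shifts go in shares of 0.8 m and turns go in shares of 90 degrees. I convert before sending: -0.09 m / 0.8 = -0.1125, -0.08 m / 0.8 = -0.1.

```bash
python3 -m creep '[[[0,0,-0.0375,0,0,0],[0,0,-0.1,0,0,0],[0,0,-0.1125,0,0,0],[0,0,-0.1125,0,0,0]]]'
python3 - <<'E'
from h import *
go([.5409,-.127,.14],-.177)
E
```

```text
clock: 26.92
tcp_pos: [0.4963, 0.2352, 0.151]
orientation: [0.0, 0.793, 0.609, 0.001]
wrist_force: [-0.4, -0.1, -0.0]
finger_gap: -0.0001
grip_force: 0.0
tcp [0.4963 0.2352 0.151 ] t 26.93 d [-0.3383  0.1368  0.0109]
rotvec [ 0.0018 -0.0009 -0.085 ]
```

Converted, -0.3375 m / 0.8 = -0.4219, -0.32 m / 0.8 = -0.4, -0.085 rad / 1.5708 = -0.0541.

```bash
python3 -m creep '[[[-0.0625,0.025,0,0,0,-0.0127],[-0.1313,0.0525,0,0,0,-0.0255],[-0.2,0.0813,0,0,0,-0.0382],[-0.2688,0.1088,0.0063,0,0,-0.0509],[-0.3375,0.1363,0.0125,0,0,-0.0541],[-0.4,0.1625,0.0125,0,0,-0.0541],[-0.4219,0.1713,0.0125,0,0,-0.0541],[-0.4219,0.1713,0.0125,0,0,-0.0541]]]' 0.065
python3 -m creep '[[[0,0,0,0,0,0],[0,0,0,0,0,0],[0,0,0,0,0,0]]]'
python3 - <<'E'
from h import *
o={'blue':0.}
for n in('wrist','top','scene'):
    p=viewer.read_camera(n); r=fitbox(p,['blue'],[.5409,-.127,-.177],.03,o); print(n,r)
    if n=='wrist':
        h=cv2.cvtColor(p['image'],cv2.COLOR_RGB2HSV); v,u=np.nonzero(cmask(p,'blue')); print(len(u))
p=viewer.read_camera('wrist'); im=cv2.cvtColor(p['image'],cv2.COLOR_RGB2BGR)
for q in ([.5409,-.127,-.177],):
    hl=boxhull(p,*q,.03,S=1); cv2.polylines(im,[hl.astype(int)],True,(255,255,255),1)
cv2.imwrite('pics/c10.png',cv2.resize(im[120:300,200:360],(640,576),fx=0,fy=0)[:, :])
go([.5409,-.127,.0195],-.177)
E
```

```text
clock: 27.92
tcp_pos: [0.5398, -0.127, 0.1388]
orientation: [-0.001, 0.768, 0.641, -0.001]
wrist_force: [0.8, 0.4, 0.6]
finger_gap: 0.065
grip_force: 0.0
clock: 28.3
tcp_pos: [0.5407, -0.1252, 0.1404]
orientation: [0.0, 0.766, 0.643, 0.0]
wrist_force: [0.3, 0.6, 0.2]
finger_gap: 0.0652
grip_force: 0.0
wrist (array([ 0.53992803, -0.12835365, -0.15573585]), np.float64(-0.7290010562010117))
4095
top (array([ 0.54044198, -0.12460556, -0.13560534]), np.float64(-0.5002383600826315))
scene (array([ 0.53767015, -0.12582326, -0.16895024]), np.float64(-0.802016302016302))
tcp [ 0.5407 -0.1261  0.1404] t 28.5 d [-0.0009  0.0003  0.1209]
rotvec [0.0003 0.0001 0.0006]
```

View pics/c10.png

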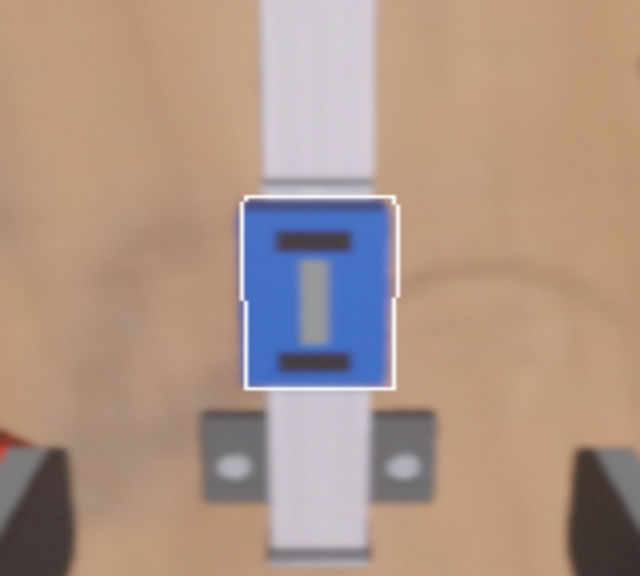

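Overlay: blue is centred in its bay in y, and about 1 mm towards -x, which is harmless. Gripping.

Converted, 0.121 m / 0.8 = 0.1513, 0.11 m / 0.8 = 0.1375.

```bash
python3 -m creep '[[[-0.0013,-0.0006,0.05,0,0,0],[-0.0013,-0.0006,0.1,0,0,0],[-0.0013,-0.0006,0.1375,0,0,0],[-0.0013,-0.0006,0.1513,0,0,0],[-0.0013,-0.0006,0.1513,0,0,0],[-0.0013,-0.0006,0.1513,0,0,0],[-0.0013,-0.0006,0.1513,0,0,0]]]'
python3 -m creep '[[[0,0,0,0,0,0],[0,0,0,0,0,0],[0,0,0,0,0,0],[0,0,0,0,0,0],[0,0,0,0,0,0]]]' 0.02 40
python3 - <<'E'
from h import *
go([.5407,-.127,.0195],-.177)
E
python3 -m creep '[[[0,0,-0.0375,0,0,0],[0,0,-0.1,0,0,0],[0,0,-0.1563,0,0,0],[0,0,-0.1625,0,0,0],[0,0,-0.1625,0,0,0],[0,0,-0.1625,0,0,0]]]'
python3 - <<'E'
from h import *
go([.4940,.228,.15],-.262)
E
```

```text
clock: 29.38
tcp_pos: [0.5411, -0.1277, 0.0206]
orientation: [0.001, 0.767, 0.642, 0.001]
wrist_force: [0.4, 0.7, 0.0]
finger_gap: 0.065
grip_force: 0.0
clock: 30.0
tcp_pos: [0.5404, -0.1275, 0.0199]
orientation: [0.001, 0.767, 0.642, 0.0]
wrist_force: [-1.0, 0.1, 5.4]
finger_gap: 0.0312
grip_force: 40.7
tcp [ 0.5404 -0.1275  0.0199] t 30.0 d [0.0005 0.0002 0.0004]
rotvec [ 0.0011  0.0003 -0.    ]
clock: 30.75
tcp_pos: [0.5388, -0.1269, 0.1474]
orientation: [-0.001, 0.767, 0.642, -0.001]
wrist_force: [-0.4, -0.9, -0.2]
finger_gap: 0.0316
grip_force: 40.0
tcp [ 0.5388 -0.1269  0.1474] t 30.75 d [ 0.3415 -0.1066 -0.0021]
rotvec [-0.0034 -0.0004  0.085 ]
```

Converted, 0.3415 m / 0.8 = 0.4269, -0.108 m / 0.8 = -0.135, 0.085 rad / 1.5708 = 0.0541.

```bash
python3 -m creep '[[[0.0625,-0.02,0,0,0,0.0127],[0.1313,-0.0413,0,0,0,0.0255],[0.2,-0.0625,0,0,0,0.0382],[0.2688,-0.085,0,0,0,0.0477],[0.3375,-0.1063,0,0,0,0.0541],[0.4063,-0.1275,0,0,0,0.0541],[0.4269,-0.135,0,0,0,0.0541],[0.4269,-0.135,0,0,0,0.0541]]]'
python3 -m creep '[[[0,0,0,0,0,0],[0,0,0,0,0,0],[0,0,0,0,0,0],[0,0,0,0,0,0]]]'
python3 - <<'E'
from h import *
s=env.get_state(); print(s['wrist_force'],s['ft_torque'])
go([.4938,.2275,.08],-.262)
E
```

```text
clock: 31.75
tcp_pos: [0.4928, 0.2284, 0.1479]
orientation: [-0.0, 0.793, 0.61, -0.001]
wrist_force: [0.1, -0.6, -0.3]
finger_gap: 0.0311
grip_force: 40.0
clock: 32.25
tcp_pos: [0.4941, 0.2272, 0.1493]
orientation: [0.0, 0.794, 0.608, 0.0]
wrist_force: [0.4, -0.7, -0.1]
finger_gap: 0.0314
grip_force: 40.0
[ 0.3518324  -0.72378838 -0.12232147] [-0.00013489  0.06626822 -0.01216115]
tcp [0.4941 0.2272 0.1493] t 32.25 d [ 0.0002 -0.0004  0.0693]
rotvec [ 0.0002  0.     -0.0012]
```

Converted, 0.08 m / 0.8 = 0.1, 0.077 m / 0.8 = 0.0963.

```bash
python3 -m creep '[[[0,-0.0006,0.0375,0,0,0],[0,-0.0006,0.0688,0,0,0],[0,-0.0006,0.0838,0,0,0],[0,-0.0006,0.09,0,0,0],[0,-0.0006,0.0963,0,0,0],[0,-0.0006,0.1,0,0,0],[0,-0.0006,0.1,0,0,0],[0,-0.0006,0.1,0,0,0]]]'
python3 -m creep '[[[0,0,0.0038,0,0,0],[0,0,0.0075,0,0,0],[0,0,0.0113,0,0,0],[0,0,0.015,0,0,0],[0,0,0.0188,0,0,0],[0,0,0.0225,0,0,0],[0,0,0.0244,0,0,0],[0,0,0.0244,0,0,0]]]'
python3 - <<'E'
from h import *
s=env.get_state(); print(s['wrist_force'],s['ft_torque'])
go([.4938,.2275,.05],-.262)
E
```

```text
clock: 33.25
tcp_pos: [0.4936, 0.2281, 0.0696]
orientation: [0.0, 0.793, 0.609, 0.0]
wrist_force: [0.5, 0.7, -0.1]
finger_gap: 0.0314
grip_force: 40.0
clock: 34.25
tcp_pos: [0.4934, 0.2281, 0.0499]
orientation: [0.0, 0.793, 0.609, 0.0]
wrist_force: [-0.4, 0.2, 2.8]
finger_gap: 0.0313
grip_force: 40.7
[-0.42101661  0.15863437  2.81502524] [0.12170616 0.16722969 0.02224162]
tcp [0.4934 0.2281 0.0499] t 34.25 d [-0.0005  0.0005 -0.0001]
rotvec [ 0.0002 -0.0002  0.0001]
```

Converted, 0.002 m / 0.8 = 0.0025, 0.001 m / 0.8 = 0.0013.

```bash
python3 -m creep '[[[-0.0004,0.0004,0.0013,0,0,0],[-0.0004,0.0004,0.0025,0,0,0],[-0.0004,0.0004,0.0025,0,0,0]]]'
python3 - <<'E'
from h import *
s=env.get_state(); print(s['wrist_force'],s['ft_torque'])
E
python3 -m creep '[[[0,0,0,0,0,0],[0,0,0,0,0,0],[0,0,0,0,0,0],[0,0,-0.025,0,0,0],[0,0,-0.075,0,0,0],[0,0,-0.125,0,0,0],[0,0,-0.125,0,0,0],[0,0,-0.125,0,0,0]]]' 0.055
python3 - <<'E'
from h import *
shot('scene','s7.png'); p=shot('wrist','w11.png')
a=cv2.imread('pics/s7.png')[190:290,190:310]; b=cv2.imread('pics/w11.png')[150:410,180:380]
cv2.imwrite('pics/c11.png',np.hstack([cv2.resize(a,(432,360),interpolation=cv2.INTER_CUBIC),cv2.resize(b,(360,468))[:360]]) )
E
```

```text
clock: 34.62
tcp_pos: [0.4934, 0.2279, 0.0481]
orientation: [-0.0, 0.793, 0.609, 0.0]
wrist_force: [-1.8, 0.0, 5.9]
finger_gap: 0.0314
grip_force: 41.3
[-1.78535866  0.02743621  5.85253241] [ 0.16626931  0.45357753 -0.05155517]
clock: 35.62
tcp_pos: [0.4933, 0.2275, 0.1473]
orientation: [0.0, 0.793, 0.609, -0.0]
wrist_force: [0.7, -0.2, -0.1]
finger_gap: 0.055
grip_force: 0.0
```

View pics/c11.png

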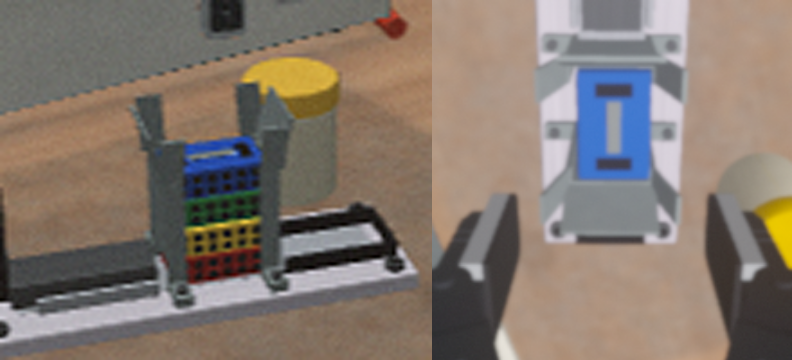

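All four are stacked flat in the right order: red, yellow, green, blue from the bottom. Now to close the fingers and go behind the handle.

Converted, 0.145 m / 0.8 = 0.1813, 0.14 m / 0.8 = 0.175.

```bash
python3 -m creep '[[[0.0375,0,-0.0063,0,0,0],[0.075,0,-0.0063,0,0,0],[0.125,0,-0.0063,0,0,0],[0.175,0,-0.0063,0,0,0],[0.1813,0,-0.0063,0,0,0],[0.1813,0,-0.0063,0,0,0],[0.1813,0,-0.0063,0,0,0],[0.1813,0,-0.0063,0,0,0]]]' 0 20
python3 - <<'E'
from h import *
p=viewer.read_camera('wrist')
print(fitplate(p,[.494,.228,-.262]))
go([.5313,.3679,.05],-.262)
E
```

```text
clock: 36.72
tcp_pos: [0.531, 0.3667, 0.1529]
orientation: [0.0, 0.794, 0.608, -0.0]
wrist_force: [-0.6, -0.7, 0.1]
finger_gap: -0.0003
grip_force: 0.0
(array([ 0.49334063,  0.23148606, -0.26787518]), np.float64(-0.747941092944947))
tcp [0.5311 0.3668 0.153 ] t 36.77 d [ 1.10e-03 -1.00e-04  1.03e-01]
rotvec [ 0.0001  0.0001 -0.001 ]
```

Converted, 0.103 m / 0.8 = 0.1288, 0.1 m / 0.8 = 0.125.

```bash
python3 -m creep '[[[0.0025,0,0.0375,0,0,0],[0.0025,0,0.075,0,0,0],[0.0025,0,0.1063,0,0,0],[0.0025,0,0.125,0,0,0],[0.0025,0,0.1288,0,0,0],[0.0025,0,0.1288,0,0,0]]]'
python3 -m creep '[[[-0.0063,0,0,0,0,0],[-0.0125,0,0,0,0,0],[-0.0188,0,0,0,0,0],[-0.025,0,0,0,0,0],[-0.025,0,0,0,0,0]]]'
```

```text
clock: 37.52
tcp_pos: [0.5321, 0.3697, 0.0505]
orientation: [0.0, 0.793, 0.609, 0.001]
wrist_force: [0.3, -0.4, 1.0]
finger_gap: 0.0002
grip_force: 0.0
clock: 38.15
tcp_pos: [0.5263, 0.3498, 0.0498]
orientation: [0.0, 0.794, 0.608, -0.0]
wrist_force: [-0.5, 0.8, 0.2]
finger_gap: 0.0003
grip_force: 0.0
```

Converted, -0.06 m / 0.8 = -0.075, -0.054 m / 0.8 = -0.0675.

```bash
python3 -m creep '[[[-0.0075,0,0,0,0,0],[-0.0175,0,0,0,0,0],[-0.0275,0,0,0,0,0],[-0.0375,0,0,0,0,0],[-0.0475,0,0,0,0,0],[-0.0575,0,0,0,0,0],[-0.0675,0,0,0,0,0],[-0.075,0,0,0,0,0]]]'
python3 -m creep '[[[-0.0025,0,0,0,0,0],[-0.005,0,0,0,0,0],[-0.0075,0,0,0,0,0],[-0.0075,0,0,0,0,0]]]'
```

```text
clock: 39.15
tcp_pos: [0.511, 0.2934, 0.0499]
orientation: [-0.001, 0.793, 0.609, 0.001]
wrist_force: [0.2, 8.4, -1.9]
finger_gap: 0.0
grip_force: 3.8
clock: 39.65
tcp_pos: [0.5094, 0.2876, 0.0499]
orientation: [-0.001, 0.793, 0.609, 0.001]
wrist_force: [0.4, 6.9, -1.3]
finger_gap: -0.0
grip_force: 3.3
```

Converted, -0.005 m / 0.8 = -0.0063, -0.004 m / 0.8 = -0.005.

```bash
python3 -m creep '[[[-0.0025,0,0,0,0,0],[-0.005,0,0,0,0,0],[-0.0063,0,0,0,0,0],[-0.0063,0,0,0,0,0]]]'
python3 -m creep '[[[-0.0013,0,0,0,0,0],[-0.0025,0,0,0,0,0],[-0.0025,0,0,0,0,0]]]'
```

```text
clock: 40.15
tcp_pos: [0.5081, 0.283, 0.0499]
orientation: [-0.001, 0.793, 0.609, 0.001]
wrist_force: [0.7, 7.4, -1.3]
finger_gap: 0.0004
grip_force: 3.6
clock: 40.52
tcp_pos: [0.5076, 0.2814, 0.0499]
orientation: [-0.001, 0.793, 0.609, 0.001]
wrist_force: [-0.3, 8.3, -1.7]
finger_gap: 0.0001
grip_force: 4.1
```

Converted, -0.002 m / 0.8 = -0.0025, -0.001 m / 0.8 = -0.0013.

```bash
python3 -m creep '[[[-0.0013,0,0,0,0,0],[-0.0025,0,0,0,0,0],[-0.0025,0,0,0,0,0]]]'
python3 -m creep '[[[-0.0013,0,0,0,0,0],[-0.0025,0,0,0,0,0],[-0.0025,0,0,0,0,0]]]'
```

```text
clock: 40.9
tcp_pos: [0.5076, 0.2813, 0.0501]
orientation: [-0.003, 0.793, 0.61, 0.003]
wrist_force: [1.7, 14.7, -5.0]
finger_gap: -0.0001
grip_force: 7.1
clock: 41.28
tcp_pos: [0.5076, 0.2813, 0.0502]
orientation: [-0.004, 0.792, 0.61, 0.004]
wrist_force: [2.0, 20.5, -6.5]
finger_gap: -0.0005
grip_force: 10.1
```

The end stop is reached: force is rising with no motion. Backing off and letting it spring back.

Converted, 0.095 m / 0.8 = 0.1188, 0.075 m / 0.8 = 0.0938.

```bash
python3 -m creep '[[[0.0125,0,0,0,0,0],[0.025,0,0,0,0,0],[0.0375,0,0,0,0,0],[0.05,0,0,0,0,0],[0.0625,0,0,0,0,0],[0.075,0,0,0,0,0],[0.0938,0,0,0,0,0],[0.1188,0,0,0,0,0]]]'
python3 -m creep '[[[0,0,0,0,0,0],[0,0,-0.0375,0,0,0],[0,0,-0.1,0,0,0],[0,0,-0.1625,0,0,0],[0,0,-0.1875,0,0,0],[0,0,-0.1875,0,0,0],[0,0,-0.1875,0,0,0],[0,0,-0.1875,0,0,0]]]'
python3 - <<'E'
from h import *
shot('scene','s8.png'); p=shot('top','t8.png')
a=cv2.imread('pics/s8.png')[190:290,180:310]; b=cv2.imread('pics/t8.png')[180:280,150:280]
cv2.imwrite('pics/c12.png',np.vstack([cv2.resize(x,(390,300),interpolation=cv2.INTER_CUBIC) for x in(a,b)]))
E
```

```text
clock: 42.28
tcp_pos: [0.5312, 0.3677, 0.0494]
orientation: [0.0, 0.794, 0.608, -0.001]
wrist_force: [0.9, -0.3, 0.6]
finger_gap: 0.0001
grip_force: 0.0
clock: 43.28
tcp_pos: [0.5302, 0.367, 0.1977]
orientation: [-0.0, 0.793, 0.609, -0.002]
wrist_force: [-0.4, 0.4, 0.3]
finger_gap: -0.0003
grip_force: 0.0
```

View pics/c12.png

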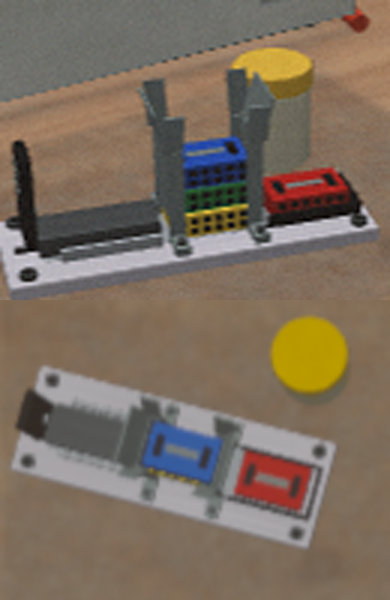

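Red sits in the nest (scene crop (305,190)). Yellow, green and blue have come down flat in the tower, the slide is back and the jar hasn't moved. Handing in.

```bash
python3 -c "
from workcell import env; print(env.hand_in())"
```

```text
the job is handed in; nothing more can be done
None
```

Job handed in at about 43 s: red is in the pick-up nest, yellow, green and blue lie flat in the tower in that order from the bottom, the slide is back and the jar is untouched; green tipped going in, but lay flat after I went in with closed fingers to press it down.

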